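# Vent the scaler's twin water reservoir and take off its blue cap

## Task

The dental scaler's twin water reservoir is to be refilled, so let its pressure off first: pull the brass relief-valve knob straight up until the red band on its stem has just come fully out, keep it there for two seconds, then let it go back down. Then unscrew the blue cap - one of the two necks has a left-hand thread so that the caps cannot be swapped, and nobody remembers which, so try it both ways - and lift it off. Finish still holding the blue cap in the gripper, upright and a good hand's breadth (10 cm) above its neck, with the white cap left screwed on as it is and the things around left where they are.

Things in the scene. Friction and masses are not known exactly. Their poses are not given: they have to be found in the camera images.
- unit: the twin reservoir, fixed: two aluminium vessels 112 mm across on a white base plate 150 x 296 mm, a dark manifold block with a round gauge between them. Origin on the worktop under its middle; x to its back (the gauge looks to -x), y along the row of vessels, z up. Necks at y = +85 and -85 mm, x = 0, z = 98 to 124 mm; vessel tops z = 98 mm, manifold top 96 mm, gauge below 100 mm
- valve_knob (a point): middle of the relief valve's knurled brass knob, on the manifold at the unit's x = y = 0: 19 mm across, 15 mm high, this point 126 mm above the worktop at rest. Below it a 14 mm wide brass bushing, 22 mm high, which fits between the closed fingers
- relief_valve (a joint): how far the knob is pulled up, in m: 0 at rest, end stop at 0.020. A 5 mm high red band on its stem is just fully out of the bushing at 0.0125 (0.010 to 0.0155 counts as at the mark). A spring pulls it back down: 3 N at rest, 7 N at the mark
- cap_blue: blue knurled screw cap, round, 48 mm across, 24 mm high, 40 to 85 g, on either neck. Origin at the middle of its lower edge (104 mm above the worktop when screwed on), z up through its top. Whether it opens clockwise or counterclockwise varies and cannot be seen
- cap_blue_top (a point): middle of the blue cap's top. The wrong way, the cap meets a hard stop within 8 degrees. The right way, it turns easily (no need to raise it while turning) and can be lifted straight off once turned by 53 to 88 degrees (0.93 to 1.53 rad), best 70; beyond is another stop. Before that, its three inner lugs are under sloping ledges of the neck and it lifts no more than 4 mm
- cap_white: white screw cap of the same shape on the other neck; leave it alone
- gauze_stack: stack of gauze swabs, 78 x 78 x 30 mm, loose bystander; origin at the middle of its underside
- scaler_handpiece: grey scaler handpiece, 142 x 16 x 16 mm, lying loose; bystander
- vial_a: small clear vial with a red cap, 24 mm across, 52 mm high, loose bystander; origin at the middle of its underside
- elevator: dental elevator with a pear-shaped metal handle, 120 x 22 x 22 mm, lying loose; bystander
Things that resemble listed ones, but are neither listed nor needed, are in the scene too. What is meant by the cap_blue is not black or pink, and is the smaller of those in its own colour.

How it is judged:
By the outcome, as a careful person would: the job done as asked, in the order asked, and still so for the second after the job is handed in, while the arm keeps its last pose, push and grip.
It also fails if it takes over 54 s, if anything falls off the work surface, if the arm or the gripper's body presses on something with over 40 N, if the wrist force passes 120 N, or if a joint passes its speed limit or range.

## Robot

A 6-joint arm with a two-finger parallel gripper is mounted at the origin on a cart in front of the work surface, level with it; the furniture and walls round the work are solid. World frame = base frame: x ahead of the robot, y to its left, z up, the work surface at z = 0. Lengths are in m, angles in rad, forces in N, time in s.
With the tool pointing down it reaches from about 0.35 to 0.975 m from the base axis. Payload 7.1 kg.
Tool frame: the origin (TCP) lies midway between the tips of the shut fingers; the grasp point (between the pads) lies ctrl.grasp_offset behind it (ctrl.grasp_offset is the distance from the TCP to the grasp point, in m); z points along the fingers, y is the line along which they close (so a half turn about z gives the same grasp; the last joint's range is limited). The gripper opens to 88 mm and grips with 3 to 60 N. Pads are 20 mm wide; open, the fingers measure 115 mm over their backs; the gripper's body (75 mm by 178 mm) begins 61 mm behind the grasp point.
Start: joints at [-1.161, 0.423, 1.63, -0, 1.089, -0.019], TCP at [0.26, -0.568, 0.223] pointing down, gripper open.
Joint ranges: [-3, 3], [-0.9, 2.11], [0.09, 2.58], [-1.31, 4.45], [0.11, 2.69], [-2.54, 2.54]. Speed limits (rad/s): [2.39, 2.39, 3.01, 3.14, 3.14, 3.14].

## Interface

Orientations are given as a unit quaternion [x, y, z, w].
In Python, from plant import ctrl gives the robot as it stands.
- The arm moves only by the tool arm_command, never from a script. Its argument "increments" is a list of rows, each an object with "dp": the shift along the tool's x, y, z each as a share of 30 cm, from -1 to 1, a list of three; "twist": the turn, a rotation vector about the tool's x, y, z each as a share of 120 degrees, from -1 to 1, a list of three; "gripper": the opening, from -1 (shut) to 1 (fully open). In form: [{"dp": [x, y, z], "twist": [ax, ay, az], "gripper": gripper}, ...]. A call has exactly 5 rows; each row is the pose to reach, as a shift and turn from the pose commanded when the call began, along the tool's axes at that moment; what a row does not reach only later rows make up. A row lasts 1/8 s, in which the tool goes at most 62.5 mm and 10.7 degrees, less where a joint would pass 70% of its speed; a pose out of reach is approached as far as the arm can. A call with a number of a shift or a turn outside -1 to 1 is refused whole. A call with a gripper value outside its range is refused whole. The fingers move at their own pace and stop on an object; "force" is the grip in N (left out, the last holds). Time passes only in rows, so rows that repeat a pose let the fingers close, or fill a call up. It gives the time, the measured TCP pose, the force, the opening and the grip force at its end, in the units of the state.
- ctrl.state(): the state, without advancing time (a new reading comes with each control period).
- ctrl.snapshot(name): name is "side" or "top"; returns (picture, depth): 480x640x3 uint8, red, green, blue; 480x640 float32, m along the optical axis (not along the pixel's ray), 0 where there is no reading.
- ctrl.camera_info(name): a dict with "K" (3x3 intrinsics, pixels), "camera_from_world" (4x4, takes a point from world to camera coordinates). Camera axes: x right, y up, looking along -z (the intrinsics and any distortion apply to the point x, -y, -z); pixel columns grow to the right and rows downward; lengths in m; the calibration is good to about 2 mm. A picture is of the moment at which its call begins. camera_info takes no time and is no camera call.
- ctrl.sign_off(): hands the job in; it is judged then, once.
The state is a dict: "t": time; "joints": joint angles; "qd": joint speeds; "tau": joint torques, N m; "tool_pos": TCP position; "orientation": TCP orientation; "ft_force": force on the tool from outside, world axes, zero at the start; "ft_torque": the same for the moment, N m; "width": finger opening in m; "gripper_force": force on a finger pad.
Only numpy, scipy, OpenCV 4.12 (cv2) and the standard library are available. Lean on these libraries where they do the work, as an engineer would, in place of code of your own. Each camera call takes 0.05 s, during which the arm holds its last target. There are 200 camera calls.

## Working session

There is one attempt and no reset: what is moved stays moved. The work goes in short steps, Python scripts to look and compute and a tool call to move; the robot and the scene stay as the last step left them, time stands still between calls to the robot, and variables do not carry over. Pictures are saved under pics/ and viewed, at most 10 in all, crops included, and the job is handed in when it is done.

Besides the shell and the picture viewer there is one more tool, called by a JSON object that holds its "name" and its "arguments", one argument or row to a line. arm_command: Moves the arm, as the interface text tells. Its arguments: {"type":"object","properties":{"increments":{"type":"array"},"force":{"type":"number"}},"required":["increments"]}

```bash
ls; mkdir -p pics; cat > h.py <<'E'
import numpy as np, cv2
from plant import ctrl
def snap(n,tag):
    im,d=ctrl.snapshot(n); cv2.imwrite(f'pics/{tag}.png',im[:,:,::-1]); np.savez(f'pics/{tag}.npz',im=im,d=d); return im,d
def w2p(n,p):
    c=ctrl.camera_info(n); q=c['camera_from_world']@np.append(p,1); u=c['K']@[q[0],-q[1],-q[2]]; return u[:2]/u[2]
def ray(n,u,v):
    c=ctrl.camera_info(n); T=np.linalg.inv(c['camera_from_world']); r=np.linalg.inv(c['K'])@[u,v,1]
    return T[:3,3], T[:3,:3]@[r[0],-r[1],-r[2]]   # dir scaled: depth * dir
def onz(n,u,v,z):
    o,d=ray(n,u,v); return o+d*(z-o[2])/d[2]
def dep(n,D,u,v):
    o,d=ray(n,u,v); return o+d*D[int(v),int(u)]
E
python3 - <<'E'
from h import *
for n in('side','top'):
    snap(n,n+'0'); c=ctrl.camera_info(n); print(n,{k:np.round(v,3).tolist() if not isinstance(v,str) else v for k,v in c.items()})
print(ctrl.grasp_offset); s=ctrl.state(); print({k:np.round(v,3).tolist() for k,v in s.items()})
E
```

```text
pics
side {'K': [[538.656, 0.0, 310.341], [0.0, 538.656, 234.415], [0.0, 0.0, 1.0]], 'camera_from_world': [[-0.879, -0.477, -0.002, 0.418], [0.282, -0.523, 0.804, -0.244], [-0.384, 0.706, 0.594, -1.146], [0.0, 0.0, 0.0, 1.0]]}
top {'K': [[622.411, 0.0, 321.233], [0.0, 622.411, 245.602], [0.0, 0.0, 1.0]], 'camera_from_world': [[0.002, -1.0, 0.002, -0.052], [0.993, 0.002, 0.122, -0.529], [-0.122, 0.001, 0.993, -1.411], [0.0, 0.0, 0.0, 1.0]]}
0.0187
{'t': 0.1, 'joints': [-1.161, 0.424, 1.631, 0.0, 1.089, -0.019], 'qd': [-0.0, -0.003, -0.002, -0.0, -0.0, 0.001], 'tau': [-0.001, -54.561, -27.432, 0.064, 0.019, -0.0], 'tool_pos': [0.26, -0.568, 0.222], 'orientation': [0.977, 0.213, -0.0, -0.001], 'ft_force': [-0.928, -0.615, -0.189], 'ft_torque': [-0.006, -0.021, 0.028], 'gripper_force': 0.0, 'width': 0.088}
```

View pics/top0.png

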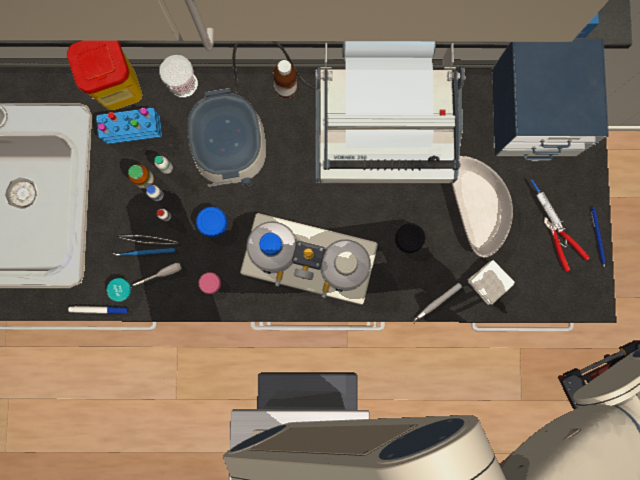

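View pics/side0.png

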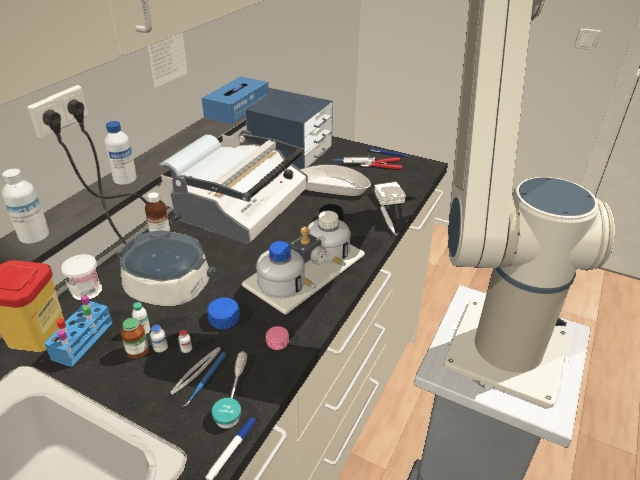

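The top view shows a blue cap on a neck at (270,243), a white cap at (346,263) and the brass knob at (308,254). Blue cap lookalikes are the loose larger blue cap at (211,221), pink (209,283), black (410,237) and teal (118,289). I choose (270,243), the smaller blue one sitting on a neck. In the side view it is at (280,253), with the knob at (304,235).

```bash
cat > m.py <<'E'
from h import *
def blob(im,lo,hi,box):
    x0,y0,x1,y1=box; hsv=cv2.cvtColor(im,cv2.COLOR_RGB2HSV)
    m=np.zeros(im.shape[:2],np.uint8); m[y0:y1,x0:x1]=cv2.inRange(hsv,lo,hi)[y0:y1,x0:x1]
    n,l,s,c=cv2.connectedComponentsWithStats(m); k=1+np.argmax(s[1:,4]); return c[k],s[k],l==k
t=np.load('pics/top0.npz'); s=np.load('pics/side0.npz')
for nm,lo,hi,bt,bs in (('blue',(100,120,60),(125,255,255),(250,225,295,262),(262,235,300,270)),('big',(100,120,60),(125,255,255),(190,200,235,240),(200,290,245,335)),('knob',(12,110,60),(32,255,255),(298,243,318,264),(296,222,314,245))):
    for n,D,b in(('top',t,bt),('side',s,bs)):
        c,st,m=blob(D['im'],lo,hi,b); z=D['d']; vs,us=np.nonzero(m)
        P=np.array([dep(n,z,u,v) for u,v in zip(us,vs) if z[v,u]>0])
        top=P[P[:,2]>np.percentile(P[:,2],95)-0.004]
        print(nm,n,c.round(1),st,'zmax',np.percentile(P[:,2],[50,95]).round(4),'top mid',((top.min(0)+top.max(0))/2).round(4),'size',np.ptp(top,axis=0).round(4))
# white cap: top-depth plateau
for n,D,(x0,y0,x1,y1) in(('top',t,(325,240,370,285)),('top',t,(250,222,295,265))):
    P=np.array([dep(n,D['d'],u,v) for v in range(y0,y1) for u in range(x0,x1)])
    q=P[(P[:,2]>.122)&(P[:,2]<.135)]; print('plateau',((q.min(0)+q.max(0))/2).round(4),q.mean(0).round(4),np.ptp(q,axis=0).round(4))
a=t['im'][215:315,230:390]; b=s['im'][205:315,235:375]
cv2.imwrite('pics/crop.png',np.hstack([cv2.resize(a,(480,300)),cv2.resize(b,(382,300))])[:,:,::-1][:, :800])
E
python3 m.py
```

```text
blue top [270.2 243.6] [259 233  23  22 391] zmax [0.1282 0.1328] top mid [0.5226 0.0594 0.1329] size [0.0435 0.0435 0.0081]
blue side [279.3 250.9] [269 241  22  21 370] zmax [0.1259 0.1299] top mid [0.5202 0.0639 0.1289] size [0.0473 0.0453 0.006 ]
big top [211.3 221.5] [195 206  33  31 775] zmax [0.0341 0.0396] top mid [0.5853 0.2049 0.0403] size [0.066  0.0655 0.0095]
big side [223.  312.7] [207 298  33  31 840] zmax [0.0327 0.037 ] top mid [0.5841 0.2111 0.0364] size [0.0666 0.0652 0.0069]
knob top [308.1 253.4] [303 248  11  12  96] zmax [0.1327 0.1371] top mid [ 0.5024 -0.0229  0.137 ] size [0.0174 0.0172 0.0076]
knob side [304.6 235.3] [301 227   9  17 124] zmax [0.116  0.1347] top mid [ 0.4995 -0.0174  0.1335] size [0.0175 0.0208 0.0051]Traceback (most recent call last):
  File "m.py", line 15, in <module>
    P=np.array([dep(n,D['d'],u,v) for v in range(y0,y1) for u in range(x0,x1)])
                ~~~^^^^^^^^^^^^^^
  File "h.py", line 13, in dep
    o,d=ray(n,u,v); return o+d*D[int(v),int(u)]
        ~~~^^^^^^^
  File "h.py", line 8, in ray
    c=ctrl.camera_info(n); T=np.linalg.inv(c['camera_from_world']); r=np.linalg.inv(c['K'])@[u,v,1]
ValueError: time passes only in moves, steps and waits
```

```bash
python3 - <<'E'
s=open('h.py').read()
s=s.replace("from plant import ctrl\n","from plant import ctrl\nimport functools\n@functools.cache\ndef info(n): return ctrl.camera_info(n)\n").replace("c=ctrl.camera_info(n)","c=info(n)")
open('h.py','w').write(s)
E
python3 m.py | tail -2
python3 - <<'E'
from h import *
t=np.load('pics/top0.npz')['d']; o,_=ray('top',0,0)
print('worktop z at',[dep('top',t,u,v).round(4).tolist() for u,v in((240,300),(390,200),(220,250))], 'plate', dep('top',t,255,285).round(4))
# triangulate cap top / knob from both views: circle centres
for nm,a,b in(('cap_px',(270.2,243.6),(279.3,250.9)),('knob',(308.1,253.4),(304.6,235.3))):
    o1,d1=ray('top',*a);o2,d2=ray('side',*b)
    s=np.linalg.lstsq(np.c_[d1,-d2],o2-o1,rcond=None)[0];p,q=o1+s[0]*d1,o2+s[1]*d2;print(nm,p.round(4),q.round(4))
print('onz top knob',onz('top',308.1,253.4,.1335).round(4),'cap',onz('top',270.2,243.6,.127).round(4))
E
```

```text
plateau [ 0.4823 -0.105   0.1285] [ 0.4818 -0.105   0.1285] [0.048  0.0476 0.013 ]
plateau [0.5231 0.0599 0.1284] [0.5223 0.0595 0.1284] [0.0486 0.0478 0.0128]
worktop z at [[0.4041, 0.1389, -0.0003], [0.643, -0.2157, 0.0018], [0.5228, 0.1895, -0.007]] plate [ 0.4394  0.1043 -0.001 ]
cap_px [0.5234 0.0604 0.1128] [0.5234 0.0604 0.1128]
knob [ 0.5022 -0.0226  0.1105] [ 0.5028 -0.0224  0.1106]
onz top knob [ 0.4997 -0.0231  0.1335] cap [0.5216 0.0593 0.127 ]
```

View pics/crop.png

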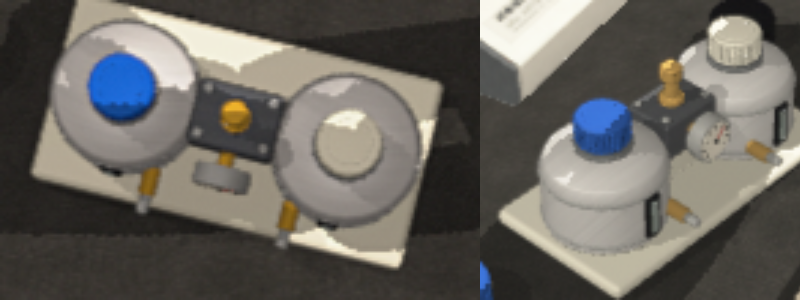

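The crop shows the blue cap on the left vessel, the knurled knob in the middle and the white cap on the right. The cap centres are 169.7 mm apart, as they should be. Next, a helper to turn targets into tool-frame shares.

```bash
cat >> h.py <<'E'
from scipy.spatial.transform import Rotation as R
def plan(p,yaw=None):
    s=ctrl.state(); r=R.from_quat(s['orientation']); M=r.as_matrix()
    dp=M.T@(np.array(p)-s['tool_pos'])/.3
    cy=np.degrees(np.arctan2(M[1,1],M[0,1])); yaw=cy if yaw is None else yaw
    y=np.radians(yaw); T=np.array([[-np.sin(y),np.cos(y),0],[np.cos(y),np.sin(y),0],[0,0,-1]]).T  # cols x,y,z
    xt=np.array([-np.sin(y),np.cos(y),0]); yt=np.array([np.cos(y),np.sin(y),0]); T=np.c_[np.cross(yt,[0,0,-1]),yt,[0,0,-1]]
    tw=np.degrees((r.inv()*R.from_matrix(T)).as_rotvec())/120
    print('pos',s['tool_pos'].round(4) if hasattr(s['tool_pos'],'round') else s['tool_pos'],'yaw',round(cy,2),'dp',dp.round(4),'tw',tw.round(4),'j6',round(s['joints'][5],3),'t',s['t'])
E
python3 -c "
from h import *
plan([.38,-.294,.222],-39.7);plan([.38,-.294,.222],-13.9);plan([.5,-.02,.2],-13.9)"
```

```text
pos [ 0.2597 -0.568   0.222 ] yaw -65.43 dp [ 0.7444 -0.6638  0.0009] tw [-6.000e-04 -2.000e-04 -2.144e-01] j6 -0.019 t 0.1
pos [ 0.2597 -0.568   0.222 ] yaw -65.43 dp [ 0.7444 -0.6638  0.0009] tw [-6.000e-04 -3.000e-04 -4.294e-01] j6 -0.019 t 0.1
pos [ 0.2597 -0.568   0.222 ] yaw -65.43 dp [ 1.4879 -1.328   0.0751] tw [-6.000e-04 -3.000e-04 -4.294e-01] j6 -0.019 t 0.1
```

{"name": "arm_command", "arguments": {
  "increments": [
    {"dp": [0.14, -0.13, 0], "twist": [0, 0, -0.08], "gripper": 0.4},
    {"dp": [0.29, -0.26, 0], "twist": [0, 0, -0.16], "gripper": 0.4},
    {"dp": [0.44, -0.39, 0], "twist": [0, 0, -0.245], "gripper": 0.4},
    {"dp": [0.59, -0.53, 0], "twist": [0, 0, -0.33], "gripper": 0.4},
    {"dp": [0.74, -0.66, 0], "twist": [0, 0, -0.415], "gripper": 0.4}
  ],
  "force": 30
}}

```text
t: 0.72
tool_pos: [0.3797, -0.2941, 0.2225]
orientation: [0.795, 0.607, 0.0, -0.0]
ft_force: [0.8, -0.4, 0.4]
width: 0.0613
gripper_force: 0.0
```

```bash
python3 -c "
from h import *
plan([.501,-.02,.18],-13.9)"
```

```text
pos [ 0.3797 -0.2941  0.2225] yaw -15.32 dp [0.9879 0.1486 0.1419] tw [-0.0001 -0.0001 -0.0118] j6 -0.417 t 0.725
```

{"name": "arm_command", "arguments": {
  "increments": [
    {"dp": [0.2, 0.03, 0.02], "twist": [0, 0, -0.002], "gripper": 0.0},
    {"dp": [0.4, 0.06, 0.05], "twist": [0, 0, -0.005], "gripper": 0.0},
    {"dp": [0.6, 0.09, 0.08], "twist": [0, 0, -0.008], "gripper": 0.0},
    {"dp": [0.8, 0.12, 0.11], "twist": [0, 0, -0.012], "gripper": 0.0},
    {"dp": [0.988, 0.149, 0.142], "twist": [0, 0, -0.012], "gripper": 0.0}
  ]
}}

```text
t: 1.35
tool_pos: [0.5029, -0.0206, 0.1798]
orientation: [0.789, 0.615, 0.0, 0.0]
ft_force: [0.7, -0.1, 0.8]
width: 0.0439
gripper_force: 0.0
```

```bash
python3 -c "
from h import *
plan([.501,-.02,.107],-13.9)
a,_=snap('top','top1');b,_=snap('side','side1')
p=ctrl.state()['tool_pos'];print(w2p('top',p),w2p('side',p))
cv2.imwrite('pics/c1.png',np.hstack([cv2.resize(a[200:300,250:370],(480,400)),cv2.resize(b[150:270,265:355],(300,400))])[:,:,::-1])"
```

```text
pos [ 0.5029 -0.0206  0.1798] yaw -14.16 dp [ 0.0003 -0.0066  0.2426] tw [ 0.0001  0.     -0.0022] j6 0.183 t 1.35
[305.44875025 249.18131562] [303.23137362 212.31412326]
```

View pics/c1.png

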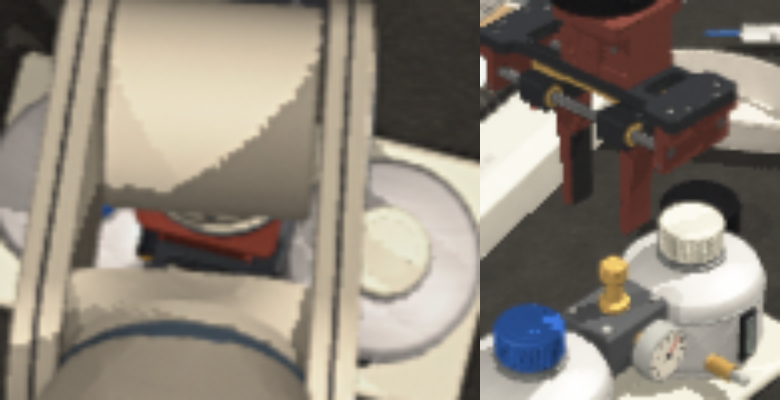

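The side view shows the fingers above and straddling the knob, with tips at about (294,211) and (311,219); the predicted TCP is (303,212). The arm hides the knob in the top view. I'll check the side camera's bias against the fingertips.

```bash
python3 -c "
from h import *
D=np.load('pics/side1.npz');z=D['d'];im=D['im'].astype(int)
pts=[];
for v in range(180,222):
  for u in range(285,318):
    if z[v,u]>0:
      p=dep('side',z,u,v)
      if .17<p[2]<.20 and abs(p[0]-.5)<.06 and abs(p[1]+.02)<.03: pts.append(np.r_[p,u,v])
P=np.array(pts); th=np.radians(-14.16); c=np.array([.5029,-.0206])
a=(P[:,:2]-c)@[np.cos(th),np.sin(th)]; b=(P[:,:2]-c)@[-np.sin(th),np.cos(th)]
for n,m in(('far',a>0),('near',a<0)): print(n,m.sum(),'a',np.percentile(a[m],[3,50,97]).round(4),'b',np.percentile(b[m],[3,10,50,90,97]).round(4),'z',P[m,2].min().round(4))
K=[]
for v in range(215,255):
  for u in range(296,314):
      p=dep('side',z,u,v)
      if im[v,u,0]>im[v,u,2]*1.6 and p[2]>.118 and p[2]<.14: K.append(p)
K=np.array(K);a=(K[:,:2]-c)@[np.cos(th),np.sin(th)]; b=(K[:,:2]-c)@[-np.sin(th),np.cos(th)]
print('knob',len(K),np.percentile(a,[3,50,97]).round(4),np.percentile(b,[3,50,97]).round(4),K[:,2].max(),K.mean(0).round(4))
"
```

```text
far 71 a [0.0195 0.0227 0.0304] b [-0.0054 -0.003   0.0102  0.0168  0.0184] z 0.1757
near 65 a [-0.0332 -0.0303 -0.0231] b [-0.006  -0.0036  0.0094  0.0166  0.0179] z 0.1783
knob 59 [-0.0125 -0.0057  0.0027] [-0.0045  0.0045  0.0112] 0.13619472233991203 [ 0.4986 -0.0152  0.1298]
```

```bash
python3 -c "
from h import *
plan([.501,-.0225,.108],-13.9)"
```

```text
pos [ 0.5035 -0.0184  0.1791] yaw -13.9 dp [-0.0154 -0.0047  0.2371] tw [-0.0003 -0.0004 -0.    ] j6 0.181 t 1.45
```

{"name": "arm_command", "arguments": {
  "increments": [
    {"dp": [-0.01, -0.005, 0.06], "twist": [0, 0, 0], "gripper": 0.0},
    {"dp": [-0.015, -0.005, 0.12], "twist": [0, 0, 0], "gripper": 0.0},
    {"dp": [-0.015, -0.005, 0.18], "twist": [0, 0, 0], "gripper": 0.0},
    {"dp": [-0.015, -0.005, 0.237], "twist": [0, 0, 0], "gripper": 0.0},
    {"dp": [-0.015, -0.005, 0.237], "twist": [0, 0, 0], "gripper": 0.0}
  ]
}}

```text
t: 2.08
tool_pos: [0.4985, -0.0272, 0.108]
orientation: [0.789, 0.614, -0.001, -0.001]
ft_force: [-0.3, 0.4, -0.5]
width: 0.044
gripper_force: 0.0
```

```bash
python3 -c "
from h import *
b,_=snap('side','side2')
plan([.501,-.0225,.108],-13.9)
cv2.imwrite('pics/c2.png',cv2.resize(b[170:270,250:360],(660,600),interpolation=cv2.INTER_CUBIC)[:,:,::-1])"
```

```text
pos [ 0.4992 -0.0271  0.1087] yaw -14.22 dp [0.0163 0.0021 0.0024] tw [-0.0007  0.0002 -0.0027] j6 0.17 t 2.125
```

View pics/c2.png

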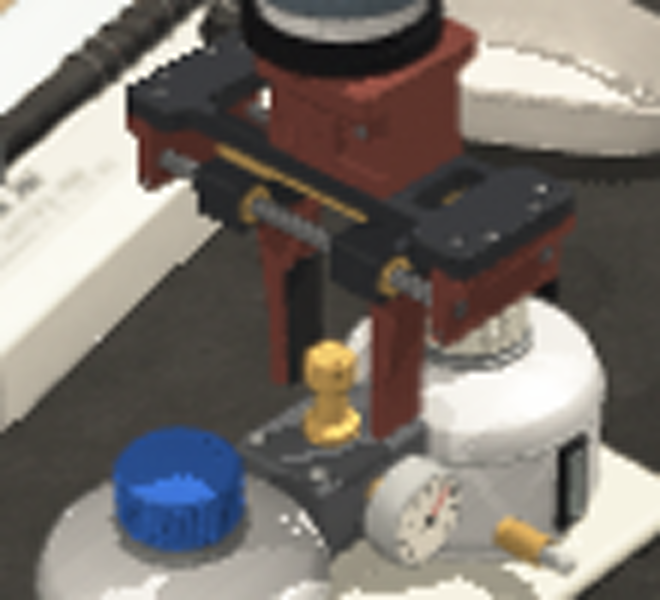

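The side crop shows the knob between the fingers but displaced towards the camera-left, about 3 px from the finger midpoint. I'll shift, narrow the fingers and settle.

{"name": "arm_command", "arguments": {
  "increments": [
    {"dp": [0.01, 0.005, 0.002], "twist": [0, 0, 0], "gripper": 0.0},
    {"dp": [0.018, 0.009, 0.002], "twist": [0, 0, 0], "gripper": -0.2},
    {"dp": [0.018, 0.009, 0.002], "twist": [0, 0, 0], "gripper": -0.3},
    {"dp": [0.018, 0.009, 0.002], "twist": [0, 0, 0], "gripper": -0.3},
    {"dp": [0.018, 0.009, 0.002], "twist": [0, 0, 0], "gripper": -0.3}
  ]
}}

```text
t: 2.75
tool_pos: [0.5037, -0.022, 0.1084]
orientation: [0.789, 0.614, -0.0, -0.0]
ft_force: [-1.0, -0.1, -0.3]
width: 0.0309
gripper_force: 0.0
```

```bash
python3 -c "
from h import *
b,_=snap('side','side3')
plan([.503,-.0225,.108],-13.9)
cv2.imwrite('pics/c3.png',cv2.resize(b[200:255,275:340],(650,550),interpolation=cv2.INTER_CUBIC)[:,:,::-1])"
```

```text
pos [ 0.5037 -0.022   0.1084] yaw -14.19 dp [-0.0021 -0.002   0.0014] tw [ 0.     -0.     -0.0024] j6 0.18 t 2.8
```

View pics/c3.png

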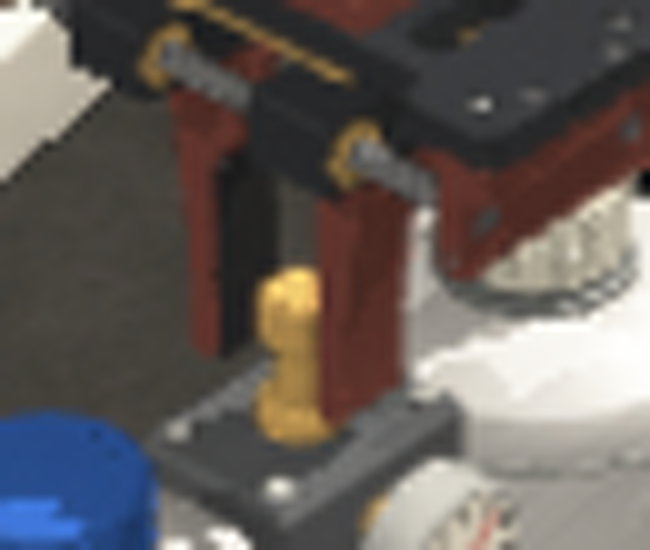

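The fingers now straddle the knob: its axis is at crop x≈293 and the finger midpoint at ≈297. Closing.

{"name": "arm_command", "arguments": {
  "increments": [
    {"dp": [0, 0, 0.001], "twist": [0, 0, 0], "gripper": -0.5},
    {"dp": [0, 0, 0.001], "twist": [0, 0, 0], "gripper": -0.6},
    {"dp": [0, 0, 0.001], "twist": [0, 0, 0], "gripper": -0.8},
    {"dp": [0, 0, 0.001], "twist": [0, 0, 0], "gripper": -1},
    {"dp": [0, 0, 0.001], "twist": [0, 0, 0], "gripper": -1}
  ],
  "force": 30
}}

```text
t: 3.42
tool_pos: [0.5012, -0.0216, 0.1077]
orientation: [0.789, 0.614, -0.002, -0.002]
ft_force: [-6.9, 2.7, 5.4]
width: 0.0179
gripper_force: 30.0
```

```bash
python3 -c "
from h import *
s=ctrl.state();print(s['t'],s['tool_pos'],s['ft_force'],s['ft_torque'],s['width'],s['gripper_force'])"
```

```text
3.425 [ 0.50124142 -0.02156103  0.10768596] [-6.93268996  2.7429143   5.44691043] [0.46544854 1.10154592 0.03199595] 0.017913420647391636 30.001112374593504
```

{"name": "arm_command", "arguments": {
  "increments": [
    {"dp": [0, -0.004, 0], "twist": [0, 0, 0], "gripper": -1},
    {"dp": [0, -0.008, 0], "twist": [0, 0, 0], "gripper": -1},
    {"dp": [0, -0.008, 0], "twist": [0, 0, 0], "gripper": -1},
    {"dp": [0, -0.008, 0], "twist": [0, 0, 0], "gripper": -1},
    {"dp": [0, -0.008, 0], "twist": [0, 0, 0], "gripper": -1}
  ]
}}

```text
t: 4.05
tool_pos: [0.5013, -0.0215, 0.1079]
orientation: [0.789, 0.614, -0.0, -0.0]
ft_force: [-0.9, -0.4, -4.1]
width: 0.0177
gripper_force: 30.0
```

```bash
python3 -c "
from h import *
b,_=snap('side','side4')
s=ctrl.state();print(s['t'],s['tool_pos'],s['ft_force'],s['ft_torque'],s['width'],s['orientation'])"
```

```text
4.1 [ 0.50124351 -0.02151055  0.10791857] [-0.62212867 -0.19736158 -3.20920364] [-0.07988925  0.23447416  0.00161898] 0.018053846778633028 [ 7.89055464e-01  6.14321915e-01 -1.96663336e-04 -1.40767962e-04]
```

{"name": "arm_command", "arguments": {
  "increments": [
    {"dp": [0, 0, -0.012], "twist": [0, 0, 0], "gripper": -1},
    {"dp": [0, 0, -0.024], "twist": [0, 0, 0], "gripper": -1},
    {"dp": [0, 0, -0.034], "twist": [0, 0, 0], "gripper": -1},
    {"dp": [0, 0, -0.042], "twist": [0, 0, 0], "gripper": -1},
    {"dp": [0, 0, -0.042], "twist": [0, 0, 0], "gripper": -1}
  ]
}}

```text
t: 4.72
tool_pos: [0.5013, -0.0215, 0.1207]
orientation: [0.789, 0.614, -0.0, -0.0]
ft_force: [-1.7, -1.1, -6.0]
width: 0.0178
gripper_force: 30.0
```

```bash
python3 -c "
from h import *
b,_=snap('side','side5')
s=ctrl.state();print(s['t'],s['tool_pos'],s['ft_force'],s['ft_torque'],s['width'])
a=np.load('pics/side4.npz')['im']
cv2.imwrite('pics/c5.png',np.hstack([cv2.resize(i[205:255,280:320],(400,500),interpolation=cv2.INTER_CUBIC) for i in(a,b)])[:,:,::-1])"
```

```text
4.775 [ 0.50125712 -0.02149458  0.12064576] [-0.86850266 -1.46253989 -7.89897259] [-0.29173645  0.21093706 -0.03939185] 0.018066494330505462
```

View pics/c5.png

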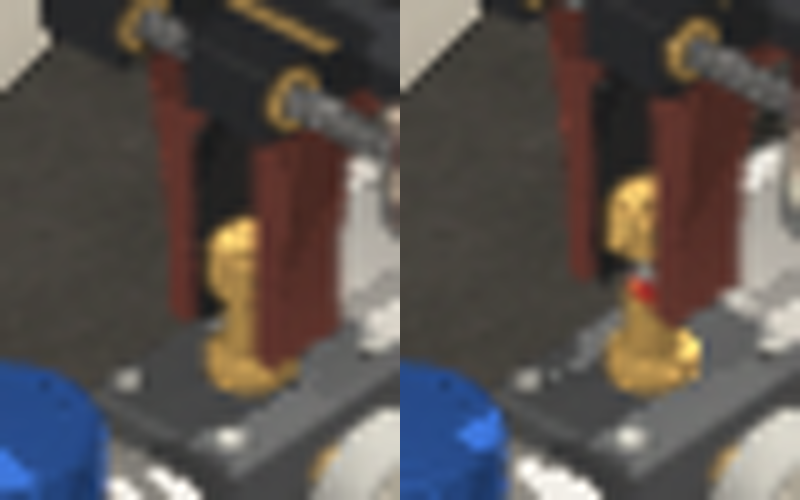

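On the right, the knob is raised, with the red band showing at (642,288) right on top of the bushing and bare stem above it. The pull of about 7.5 N matches the mark. Holding.

{"name": "arm_command", "arguments": {
  "increments": [
    {"dp": [0, 0, 0], "twist": [0, 0, 0], "gripper": -1},
    {"dp": [0, 0, 0], "twist": [0, 0, 0], "gripper": -1},
    {"dp": [0, 0, 0], "twist": [0, 0, 0], "gripper": -1},
    {"dp": [0, 0, 0], "twist": [0, 0, 0], "gripper": -1},
    {"dp": [0, 0, 0], "twist": [0, 0, 0], "gripper": -1}
  ]
}}

```text
t: 5.4
tool_pos: [0.5013, -0.0215, 0.1206]
orientation: [0.789, 0.614, -0.0, -0.0]
ft_force: [-1.9, -2.6, -7.0]
width: 0.0181
gripper_force: 30.0
```

{"name": "arm_command", "arguments": {
  "increments": [
    {"dp": [0, 0, 0], "twist": [0, 0, 0], "gripper": -1},
    {"dp": [0, 0, 0], "twist": [0, 0, 0], "gripper": -1},
    {"dp": [0, 0, 0], "twist": [0, 0, 0], "gripper": -1},
    {"dp": [0, 0, 0], "twist": [0, 0, 0], "gripper": -1},
    {"dp": [0, 0, 0], "twist": [0, 0, 0], "gripper": -1}
  ]
}}

```text
t: 6.02
tool_pos: [0.5013, -0.0215, 0.1206]
orientation: [0.789, 0.614, -0.0, -0.0]
ft_force: [-2.4, -3.7, -7.2]
width: 0.0178
gripper_force: 30.0
```

{"name": "arm_command", "arguments": {
  "increments": [
    {"dp": [0, 0, 0], "twist": [0, 0, 0], "gripper": -1},
    {"dp": [0, 0, 0], "twist": [0, 0, 0], "gripper": -1},
    {"dp": [0, 0, 0], "twist": [0, 0, 0], "gripper": -1},
    {"dp": [0, 0, 0], "twist": [0, 0, 0], "gripper": -1},
    {"dp": [0, 0, 0], "twist": [0, 0, 0], "gripper": -1}
  ]
}}

```text
t: 6.65
tool_pos: [0.5013, -0.0215, 0.1206]
orientation: [0.789, 0.614, -0.0, -0.0]
ft_force: [-3.9, -3.1, -6.8]
width: 0.0178
gripper_force: 30.0
```

{"name": "arm_command", "arguments": {
  "increments": [
    {"dp": [0, 0, 0], "twist": [0, 0, 0], "gripper": -1},
    {"dp": [0, 0, 0], "twist": [0, 0, 0], "gripper": -1},
    {"dp": [0, 0, 0], "twist": [0, 0, 0], "gripper": -1},
    {"dp": [0, 0, 0], "twist": [0, 0, 0], "gripper": -1},
    {"dp": [0, 0, 0], "twist": [0, 0, 0], "gripper": -1}
  ]
}}

```text
t: 7.28
tool_pos: [0.5013, -0.0215, 0.1206]
orientation: [0.789, 0.614, -0.0, -0.0]
ft_force: [-3.5, -3.2, -8.1]
width: 0.0177
gripper_force: 30.0
```

{"name": "arm_command", "arguments": {
  "increments": [
    {"dp": [0, 0, 0.01], "twist": [0, 0, 0], "gripper": -1},
    {"dp": [0, 0, 0.02], "twist": [0, 0, 0], "gripper": -1},
    {"dp": [0, 0, 0.03], "twist": [0, 0, 0], "gripper": -1},
    {"dp": [0, 0, 0.04], "twist": [0, 0, 0], "gripper": -1},
    {"dp": [0, 0, 0.042], "twist": [0, 0, 0], "gripper": -1}
  ]
}}

```text
t: 7.9
tool_pos: [0.5013, -0.0215, 0.1082]
orientation: [0.789, 0.614, -0.0, -0.0]
ft_force: [-4.8, -2.6, -3.6]
width: 0.018
gripper_force: 30.0
```

{"name": "arm_command", "arguments": {
  "increments": [
    {"dp": [0, 0, 0], "twist": [0, 0, 0], "gripper": -1},
    {"dp": [0, 0, 0], "twist": [0, 0, 0], "gripper": -0.4},
    {"dp": [0, 0, 0], "twist": [0, 0, 0], "gripper": 0.4},
    {"dp": [0, 0, 0], "twist": [0, 0, 0], "gripper": 0.5},
    {"dp": [0, 0, 0], "twist": [0, 0, 0], "gripper": 0.5}
  ]
}}

```text
t: 8.52
tool_pos: [0.502, -0.0214, 0.1084]
orientation: [0.789, 0.614, 0.001, 0.0]
ft_force: [-0.1, 0.1, 0.3]
width: 0.0526
gripper_force: 0.0
```

```bash
python3 -c "
from h import *
plan([.5013,-.0215,.19],-13.9)"
```

```text
pos [ 0.502  -0.0214  0.1084] yaw -14.19 dp [-0.0009 -0.0019 -0.2719] tw [ 0.0006 -0.0002 -0.0024] j6 0.181 t 8.525
```

{"name": "arm_command", "arguments": {
  "increments": [
    {"dp": [0, 0, -0.11], "twist": [0, 0, 0], "gripper": 0.5},
    {"dp": [0, 0, -0.2], "twist": [0, 0, 0], "gripper": 0.6},
    {"dp": [0, 0, -0.24], "twist": [0, 0, 0], "gripper": 0.6},
    {"dp": [0.1, 0, -0.24], "twist": [0, 0, 0], "gripper": 0.6},
    {"dp": [0.2, 0, -0.24], "twist": [0, 0, 0], "gripper": 0.6}
  ]
}}

```text
t: 9.15
tool_pos: [0.5162, 0.0372, 0.1799]
orientation: [0.789, 0.614, 0.0, -0.0]
ft_force: [0.1, 0.1, 1.1]
width: 0.0702
gripper_force: 0.0
```

{"name": "arm_command", "arguments": {
  "increments": [
    {"dp": [0.04, 0, 0], "twist": [0, 0, 0], "gripper": 0.6},
    {"dp": [0.07, 0, 0], "twist": [0, 0, 0], "gripper": 0.6},
    {"dp": [0.07, 0, 0], "twist": [0, 0, 0], "gripper": 0.6},
    {"dp": [0.07, 0, 0], "twist": [0, 0, 0], "gripper": 0.6},
    {"dp": [0.07, 0, 0], "twist": [0, 0, 0], "gripper": 0.6}
  ]
}}

```text
t: 9.78
tool_pos: [0.5212, 0.0565, 0.1801]
orientation: [0.789, 0.614, -0.0, -0.0]
ft_force: [-0.1, 0.6, -0.3]
width: 0.0707
gripper_force: 0.0
```

```bash
python3 -c "
from h import *
b,z=snap('side','side6')
print(ctrl.state()['qd'])
plan([.5215,.060,.1045],-13.9)
cv2.imwrite('pics/c6.png',cv2.resize(b[180:280,240:350],(660,600),interpolation=cv2.INTER_CUBIC)[:,:,::-1])"
```

```text
[ 0.00314246 -0.00087224 -0.00223347  0.00113398 -0.00071696  0.00166202]
pos [0.5212 0.0566 0.1801] yaw -14.23 dp [ 0.0113 -0.0018  0.2519] tw [-0.      0.     -0.0027] j6 0.334 t 9.825
```

View pics/c6.png

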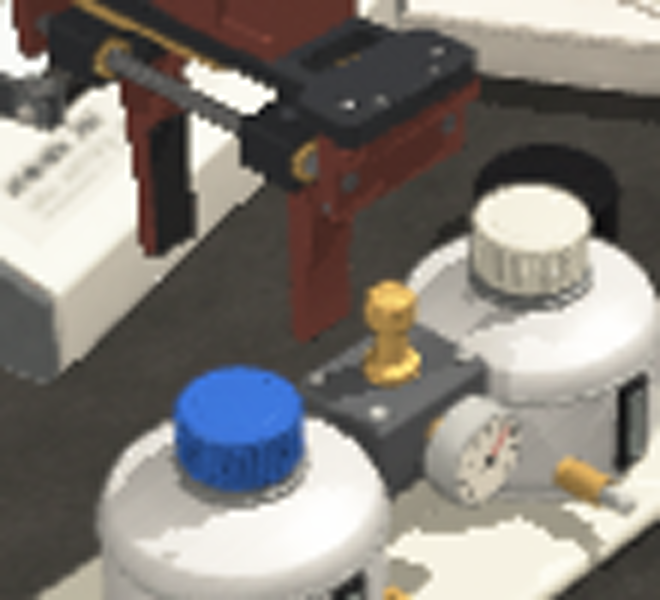

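The knob is back down at (390,305) in the crop and the open gripper is above the blue cap at (240,410). Descending.

{"name": "arm_command", "arguments": {
  "increments": [
    {"dp": [0.011, -0.002, 0.07], "twist": [0, 0, 0], "gripper": 0.6},
    {"dp": [0.011, -0.002, 0.14], "twist": [0, 0, 0], "gripper": 0.6},
    {"dp": [0.011, -0.002, 0.2], "twist": [0, 0, 0], "gripper": 0.6},
    {"dp": [0.011, -0.002, 0.252], "twist": [0, 0, 0], "gripper": 0.6},
    {"dp": [0.011, -0.002, 0.252], "twist": [0, 0, 0], "gripper": 0.6}
  ]
}}

```text
t: 10.45
tool_pos: [0.5207, 0.0602, 0.1035]
orientation: [0.789, 0.614, -0.001, -0.001]
ft_force: [-0.4, -0.2, 0.4]
width: 0.0706
gripper_force: 0.0
```

{"name": "arm_command", "arguments": {
  "increments": [
    {"dp": [0, 0, 0], "twist": [0, 0, 0], "gripper": 0.3},
    {"dp": [0, 0, 0], "twist": [0, 0, 0], "gripper": 0.1},
    {"dp": [0, 0, 0], "twist": [0, 0, 0], "gripper": -0.2},
    {"dp": [0, 0, 0], "twist": [0, 0, 0], "gripper": -0.2},
    {"dp": [0, 0, 0], "twist": [0, 0, 0], "gripper": -0.2}
  ],
  "force": 12
}}

```text
t: 11.08
tool_pos: [0.5219, 0.0605, 0.1051]
orientation: [0.789, 0.614, 0.0, 0.0]
ft_force: [-0.9, -1.1, 6.5]
width: 0.0476
gripper_force: 12.0
```

```bash
python3 -c "
from h import *
s=ctrl.state();print(s['t'],s['tool_pos'],s['ft_force'],s['ft_torque'],s['width'],s['gripper_force'],s['orientation'])"
```

```text
11.075 [0.52192077 0.06046705 0.10508214] [-0.8780977  -1.05083245  6.4624921 ] [-0.02219912  0.09067422 -0.02110645] 0.047611320644011745 12.001053621643223 [7.89043662e-01 6.14336920e-01 4.23164276e-04 2.62818402e-04]
```

Cap gripped and centred (47.6 mm, lateral force about 1 N). Trying 12° counterclockwise seen from above.

{"name": "arm_command", "arguments": {
  "increments": [
    {"dp": [0, 0, -0.002], "twist": [0, 0, 0], "gripper": -0.2},
    {"dp": [0, 0, -0.002], "twist": [0, 0, -0.03], "gripper": -0.2},
    {"dp": [0, 0, -0.002], "twist": [0, 0, -0.065], "gripper": -0.2},
    {"dp": [0, 0, -0.002], "twist": [0, 0, -0.1], "gripper": -0.2},
    {"dp": [0, 0, -0.002], "twist": [0, 0, -0.1], "gripper": -0.2}
  ],
  "force": 25
}}

```text
t: 11.7
tool_pos: [0.5219, 0.0603, 0.105]
orientation: [0.721, 0.693, 0.0, 0.0]
ft_force: [2.3, -0.4, -1.1]
width: 0.0475
gripper_force: 25.0
```

```bash
python3 -c "
from h import *
s=ctrl.state();print(s['ft_force'],s['ft_torque'],s['width'],s['tau'][5]);plan([.5215,.060,.1045],-2.2)"
```

```text
[ 2.30275074 -0.37751621 -1.0946962 ] [-0.16410244 -0.41257842 -0.65465613] 0.04753375669117143 -1.090141274034977
pos [0.5219 0.0603 0.105 ] yaw -2.31 dp [-0.0012 -0.0012  0.0018] tw [ 0.0003 -0.0002 -0.0009] j6 0.132 t 11.7
```

Torque reached −0.65 N·m, about the slip limit at this grip, so this is likely the stop. Trying the other way.

{"name": "arm_command", "arguments": {
  "increments": [
    {"dp": [0, 0, 0], "twist": [0, 0, 0.04], "gripper": -0.2},
    {"dp": [0, 0, 0], "twist": [0, 0, 0.09], "gripper": -0.2},
    {"dp": [0, 0, 0], "twist": [0, 0, 0.15], "gripper": -0.2},
    {"dp": [0, 0, 0], "twist": [0, 0, 0.2], "gripper": -0.2},
    {"dp": [0, 0, 0], "twist": [0, 0, 0.2], "gripper": -0.2}
  ],
  "force": 25
}}

```text
t: 12.32
tool_pos: [0.5213, 0.0604, 0.105]
orientation: [0.849, 0.529, -0.0, -0.0]
ft_force: [0.2, 0.9, 1.2]
width: 0.0478
gripper_force: 25.0
```

```bash
python3 -c "
from h import *
s=ctrl.state();print(s['ft_force'],s['ft_torque'],s['width'],s['tau'][5]);plan([.5215,.060,.1045],-2.2)"
```

```text
[0.19877466 0.86126085 1.18131381] [-0.05178665  0.01787632 -0.00497127] 0.04777958602302279 0.6006555631756783
pos [0.5213 0.0604 0.105 ] yaw -26.17 dp [-0.001   0.0013  0.0018] tw [-0.0002  0.0002 -0.1997] j6 0.55 t 12.325
```

Torque is nearly zero this way, so clockwise opens it. The cap is now about 16–24° on; turning 50° more.

{"name": "arm_command", "arguments": {
  "increments": [
    {"dp": [0, 0, 0], "twist": [0, 0, 0.05], "gripper": -0.2},
    {"dp": [0, 0, 0], "twist": [0, 0, 0.1], "gripper": -0.2},
    {"dp": [0, 0, 0], "twist": [0, 0, 0.15], "gripper": -0.2},
    {"dp": [0, 0, 0], "twist": [0, 0, 0.21], "gripper": -0.2},
    {"dp": [0, 0, 0], "twist": [0, 0, 0.21], "gripper": -0.2}
  ]
}}

```text
t: 12.95
tool_pos: [0.5211, 0.0604, 0.105]
orientation: [0.943, 0.332, -0.0, -0.0]
ft_force: [-2.0, 0.5, 2.4]
width: 0.0476
gripper_force: 25.0
```

{"name": "arm_command", "arguments": {
  "increments": [
    {"dp": [0, 0, 0], "twist": [0, 0, 0.05], "gripper": -0.2},
    {"dp": [0, 0, 0], "twist": [0, 0, 0.1], "gripper": -0.2},
    {"dp": [0, 0, 0], "twist": [0, 0, 0.15], "gripper": -0.2},
    {"dp": [0, 0, 0], "twist": [0, 0, 0.207], "gripper": -0.2},
    {"dp": [0, 0, 0], "twist": [0, 0, 0.207], "gripper": -0.2}
  ]
}}

```text
t: 13.58
tool_pos: [0.5209, 0.0605, 0.105]
orientation: [0.993, 0.122, -0.001, -0.0]
ft_force: [-3.8, 1.0, 2.6]
width: 0.0475
gripper_force: 25.0
```

```bash
python3 -c "
from h import *
s=ctrl.state();print(s['ft_force'],s['ft_torque'],s['width'],s['tau'][5]);plan([.5215,.060,.1045])"
```

```text
[-3.83590586  0.95356878  2.60987644] [ 0.20541999  0.52604731 -0.03875162] 0.0475126203479602 0.6059550493955612
pos [0.5209 0.0605 0.105 ] yaw -76.01 dp [0.0015 0.0022 0.0017] tw [-0.0002  0.0006  0.    ] j6 1.419 t 13.575
```

{"name": "arm_command", "arguments": {
  "increments": [
    {"dp": [0, 0, -0.007], "twist": [0, 0, 0], "gripper": -0.2},
    {"dp": [0, 0, -0.014], "twist": [0, 0, 0], "gripper": -0.2},
    {"dp": [0, 0, -0.02], "twist": [0, 0, 0], "gripper": -0.2},
    {"dp": [0, 0, -0.025], "twist": [0, 0, 0], "gripper": -0.2},
    {"dp": [0, 0, -0.025], "twist": [0, 0, 0], "gripper": -0.2}
  ]
}}

```text
t: 14.2
tool_pos: [0.521, 0.0605, 0.1125]
orientation: [0.993, 0.12, -0.001, -0.0]
ft_force: [-4.5, 3.2, -1.8]
width: 0.0477
gripper_force: 25.0
```

{"name": "arm_command", "arguments": {
  "increments": [
    {"dp": [0, 0, -0.04], "twist": [0, 0, 0], "gripper": -0.2},
    {"dp": [0, 0, -0.09], "twist": [0, 0, 0], "gripper": -0.2},
    {"dp": [0, 0, -0.15], "twist": [0, 0, 0], "gripper": -0.2},
    {"dp": [0, 0, -0.21], "twist": [0, 0, 0], "gripper": -0.2},
    {"dp": [0, 0, -0.25], "twist": [0, 0, 0], "gripper": -0.2}
  ]
}}

```text
t: 14.82
tool_pos: [0.5231, 0.0603, 0.19]
orientation: [0.993, 0.12, 0.002, 0.0]
ft_force: [0.3, -0.6, 0.1]
width: 0.0477
gripper_force: 25.0
```

{"name": "arm_command", "arguments": {
  "increments": [
    {"dp": [0, 0, -0.06], "twist": [0, 0, 0], "gripper": -0.2},
    {"dp": [0, 0, -0.11], "twist": [0, 0, 0], "gripper": -0.2},
    {"dp": [0, 0, -0.15], "twist": [0, 0, 0], "gripper": -0.2},
    {"dp": [0, 0, -0.167], "twist": [0, 0, 0], "gripper": -0.2},
    {"dp": [0, 0, -0.167], "twist": [0, 0, 0], "gripper": -0.2}
  ]
}}

```text
t: 15.45
tool_pos: [0.5216, 0.0604, 0.2378]
orientation: [0.993, 0.12, 0.0, 0.0]
ft_force: [0.1, -0.1, -0.8]
width: 0.0481
gripper_force: 25.0
```

{"name": "arm_command", "arguments": {
  "increments": [
    {"dp": [0, 0, 0], "twist": [0, 0, 0], "gripper": -0.2},
    {"dp": [0, 0, 0], "twist": [0, 0, 0], "gripper": -0.2},
    {"dp": [0, 0, 0], "twist": [0, 0, 0], "gripper": -0.2},
    {"dp": [0, 0, 0], "twist": [0, 0, 0], "gripper": -0.2},
    {"dp": [0, 0, 0], "twist": [0, 0, 0], "gripper": -0.2}
  ]
}}

```text
t: 16.08
tool_pos: [0.5215, 0.0604, 0.2376]
orientation: [0.993, 0.12, -0.0, -0.0]
ft_force: [0.2, 0.4, -0.1]
width: 0.0476
gripper_force: 25.0
```

```bash
python3 -c "
from h import *
b,z=snap('side','side7')
s=ctrl.state();print(s['t'],s['tool_pos'],s['orientation'],s['ft_force'],s['width'],s['gripper_force'])
cv2.imwrite('pics/c7.png',cv2.resize(b[120:310,210:380],(537,600),interpolation=cv2.INTER_CUBIC)[:,:,::-1])"
```

```text
16.125 [0.52151747 0.06040692 0.23765978] [ 9.92790795e-01  1.19860068e-01 -2.57914242e-05  8.09411653e-07] [ 0.80105655 -0.22386814 -0.48899439] 0.04755735957917558 24.99966735485941
```

View pics/c7.png

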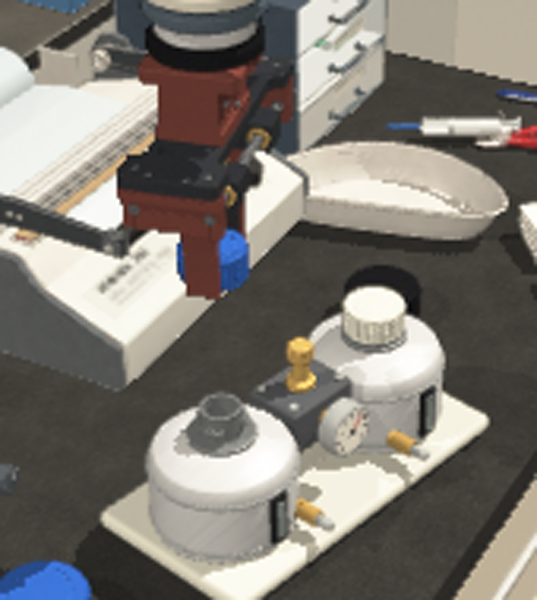

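The picture shows the neck bare at (222,420), the blue cap upright in the fingers at (212,260), about 11 cm above the neck, the white cap still on at (375,310), and the knob down at (300,360). Handing in.

```bash
python3 -c "
from plant import ctrl
print(ctrl.sign_off())"
```

```text
the job is handed in; nothing more can be done
None
```

I held the relief valve at its mark for about 2.6 s and let it back down. The blue cap then unscrewed clockwise, and I handed in at 16 s holding it upright about 11 cm above its neck, with the white cap and everything else left alone.

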